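# Line up the tube racks on the low shelf and close the end stop

## Task

Put the two empty blue tube racks from the worktop on the low metal shelf beside the rack that is already there, so that all three stand flat in one neat row, side by side and square to the shelf, all the same way round as the first one (drying pegs towards the orange stop). Then slide the orange end stop up against the row, so that the racks stand snugly together with no gaps between them, and let go. Leave the other glassware and bottles where they are.

Things in the scene. Friction and masses are not known exactly. Their poses are not given: they have to be found in the camera images.
- shelf: low aluminium shelf, fixed on the worktop, 250 mm deep (x, away from the robot), 290 mm wide (y, to the left); origin: centre of its underside, on the worktop. Back rail (inner face x = +112 mm, 30 mm above deck) and front lip (x = -112 mm, 10 mm above deck) form a 224 mm channel for the racks' length. Fixed cheek at the left end: inner face y = +139 mm, 50 mm above deck
- deck (a point): centre of the shelf's deck, on its top, 50 mm over the worktop; axes as the shelf's. In the finished row the rack centres lie at about y = +109, +49 and -11 mm in these axes, x within 10 mm of 0, each rack's own x axis along +y (top bar towards the cheek, pegs towards the orange stop)
- stop (a joint): travel in m of the orange end stop along the shelf's y: 0 = fully back (right), grows to the left towards the row, at most 0.055. Its inner face is at y = -0.083 + joint in the shelf's frame, 190 mm long, 51 mm above deck. Starts between 0 and 0.012; slides against about 1.5 N friction and stays where left. About 0.042 with three racks snug
- stop_grip (a point): centre of the stop's black grip bar: 70 mm long (shelf's x), 14 mm thick (y), 22 mm high, top 134 mm over the worktop, 46 mm to the right of the stop's inner face. Axes as the shelf's. Pinch it from above or push it to the left with closed fingers
- rack_home: blue plastic rack for six test tubes, 60 (x) x 204 (y) x 82 mm high; origin: centre of underside, z up. The 8 mm base fills 60 x 204 mm. Top bar: see its point. Six drying pegs, 60 mm high, along one long edge (x = -13 to -21 mm), two end posts (y = +-92 to 99 mm). About 0.11 kg. Already on the shelf by the cheek; may be nudged.
- rack_home_top (a point): its top bar's centre, 11.5 mm along +x from the origin, 80 mm up. The bar is a holed plate, 200 long, 33 wide (x -5 to +28 mm), 4 mm thick (z 78 to 82 mm). Grip it across its 33 mm width, with the fingertips not below z = 62 mm, over the pegs
- rack_a: blue plastic rack for six test tubes, 60 (x) x 204 (y) x 82 mm high; origin: centre of underside, z up. The 8 mm base fills 60 x 204 mm. Top bar: see its point. Six drying pegs, 60 mm high, along one long edge (x = -13 to -21 mm), two end posts (y = +-92 to 99 mm). About 0.11 kg. Starts on the worktop left of the shelf.
- rack_a_top (a point): its top bar's centre, 11.5 mm along +x from the origin, 80 mm up. The bar is a holed plate, 200 long, 33 wide (x -5 to +28 mm), 4 mm thick (z 78 to 82 mm). Grip it across its 33 mm width, with the fingertips not below z = 62 mm, over the pegs
- rack_b: blue plastic rack for six test tubes, 60 (x) x 204 (y) x 82 mm high; origin: centre of underside, z up. The 8 mm base fills 60 x 204 mm. Top bar: see its point. Six drying pegs, 60 mm high, along one long edge (x = -13 to -21 mm), two end posts (y = +-92 to 99 mm). About 0.11 kg. Like rack_a; either takes either place.
- rack_b_top (a point): its top bar's centre, 11.5 mm along +x from the origin, 80 mm up. The bar is a holed plate, 200 long, 33 wide (x -5 to +28 mm), 4 mm thick (z 78 to 82 mm). Grip it across its 33 mm width, with the fingertips not below z = 62 mm, over the pegs
- beaker: bystander: clear plastic beaker, 80 mm wide, 98 mm high, behind the work; origin at the centre of its underside
- wash_bottle: bystander: wash bottle, 62 mm wide, 251 mm high with its spout, behind the work; origin at the centre of its underside
- petri: bystander: clear petri dish, 89 mm wide, 13 mm high, on the worktop behind the work; origin at the centre of its underside

How it is judged:
By the outcome, as a careful person would: the job done as asked, in the order asked, and still so for the second after the job is handed in, with the robot touching nothing.
It also fails if it takes over 59 s, if anything falls off the work surface, if the arm or the gripper's body presses on something with over 40 N, if the wrist force passes 120 N, or if a joint passes its speed limit or range.

## Robot

A 6-joint arm with a two-finger parallel gripper is mounted at the origin on a cart in front of the work surface, level with it; the furniture and walls round the work are solid. World frame = base frame: x ahead of the robot, y to its left, z up, the work surface at z = 0. Lengths are in m, angles in degrees, forces in N, time in s.
With the tool pointing down it reaches from about 0.25 to 0.725 m from the base axis. Payload 9.7 kg.
Tool frame: the origin (TCP) lies at the very end of the fingers, on their centre line; the grasp point (between the pads) lies 19 mm behind it; z points along the fingers, y is the line along which they close (so a half turn about z gives the same grasp; the last joint's range is limited). The gripper opens to 85 mm and grips with 20 to 120 N. Pads are 22 mm wide; open, the fingers measure 114 mm over their backs; the gripper's body (76 mm by 85 mm) begins 54 mm behind the grasp point. The pads swing forward as they close: fully open they stand 13 mm farther back than shut.
Start: joints at [-73.912, 4.979, 10.078, 95.1, 0, 90], TCP at [0.152, -0.528, 0.231] pointing down, gripper open.
Joint ranges: [-179.16, 179.16], [-48.56, 103.87], [-65.8, 70.77], [-126.05, 130.52], [-82.76, 87.17], [-180, 180]. Speed limits (degrees/s): [127.2, 127.2, 147.25, 180, 180, 180].

## Interface

Orientations are given as [roll, pitch, yaw] about the fixed x, y, z axes, in that order (R = Rz(yaw) Ry(pitch) Rx(roll)).
In Python, from workcell import bot gives the robot as it stands.
- The arm moves only by the tool step_arm, never from a script. Its argument "targets" is a list of rows, each a list of 3 entries, a list of its own where there are three numbers: the opening, from 0 (shut) to 1 (fully open), then the shift along the world's x, y, z in mm, then the turn, a rotation vector about the world's x, y, z in rad. In form: [[grip, [tx, ty, tz], [wx, wy, wz]], ...]. A call has 1 to 8 rows; each row is the pose to reach, as a shift and turn from the pose commanded when the call began; what a row does not reach only later rows make up. A row lasts 1/10 s, in which the tool goes at most 50 mm and 8.59 degrees, less where a joint would pass 70% of its speed; a pose out of reach is approached as far as the arm can. A call with a gripper value outside its range is refused whole. The fingers move at their own pace and stop on an object; "force" is the grip in N (left out, the last holds). Time passes only in rows, so rows that repeat a pose let the fingers close. It gives the time, the measured TCP pose, the force, the opening and the grip force at its end, in the units of the state.
- bot.get_obs(): the state, without advancing time (a new reading comes with each control period).
- bot.camera(name): name is "scene" or "side" or "wrist"; returns (picture, depth): 400x640x3 uint8, red, green, blue; 400x640 float32, m along the optical axis (not along the pixel's ray), 0 where there is no reading.
- bot.camera_params(name): a dict with "K" (3x3 intrinsics, pixels), "R" (3x3) and "t" (3): a world point X has camera coordinates R X + t. Camera axes: x right, y down, z forward; pixel columns grow to the right and rows downward; lengths in m; the calibration is good to about 2 mm. A picture is of the moment at which its call begins: read the wrist's pose just before it. camera_params takes no time and is no camera call; for the wrist camera it gives the pose at the moment of the call.
- bot.job_done(): hands the job in; it is judged then, once.
The state is a dict: "time": time; "q": joint angles; "qd": joint speeds; "joint_efforts": joint torques, N m; "ee_pos": TCP position; "tcp_rot": TCP orientation; "wrist_force": force on the tool from outside, world axes, zero at the start; "torque": the same for the moment, N m; "opening": finger opening in m; "grasp_force": force on a finger pad.
Only numpy, scipy, OpenCV 4.12 (cv2) and the standard library are available. Lean on these libraries where they do the work, as an engineer would, in place of code of your own. Each camera call takes 0.05 s, during which the arm holds its last target. There are 200 camera calls.

## Working session

There is one attempt and no reset: what is moved stays moved. The work goes in short steps, Python scripts to look and compute and a tool call to move; the robot and the scene stay as the last step left them, time stands still between calls to the robot, and variables do not carry over. Pictures are saved under pics/ and viewed, at most 10 in all, crops included, and the job is handed in when it is done.

Besides the shell and the picture viewer there is one more tool, called after "Emit:" by a JSON object that holds its "fn" and its "kwargs". step_arm: Moves the arm, as the interface text tells. Its arguments: {"type":"object","properties":{"targets":{"type":"array","items":{"type":"array"}},"force":{"type":"number"}},"required":["targets"]}

```bash
mkdir -p pics
cat > h.py <<'E'
import numpy as np, cv2
from workcell import bot
def cloud(name):
    P=bot.camera_params(name); rgb,d=bot.camera(name)
    K=np.array(P["K"]);R=np.array(P["R"]);t=np.array(P["t"])
    v,u=np.mgrid[0:400,0:640]
    C=np.stack([(u-K[0,2])/K[0,0]*d,(v-K[1,2])/K[1,1]*d,d],-1)
    W=(C-t)@R
    W[d==0]=np.nan
    return rgb,d,W
E
python3 - <<'E'
from h import *
for n in("scene","side"):
    rgb,d,W=cloud(n); cv2.imwrite(f"pics/{n}0.png",rgb[...,::-1]); np.savez(f"{n}0.npz",rgb=rgb,W=W)
    P=bot.camera_params(n); print(n,-np.array(P["R"]).T@P["t"],P["K"][0])
print(bot.get_obs())
E
```

```text
scene [0.16663239 0.78628586 0.99065806] [395.79084104   0.         316.14850853]
side [0.31631947 0.86966093 0.512898  ] [365.33771598   0.         322.68990782]
{'time': 0.1, 'q': array([-7.39128639e+01,  5.00989509e+00,  1.00386747e+01,  9.51010547e+01,
       -5.69062803e-04,  8.99992161e+01]), 'qd': array([-0.01459196, -0.1024155 ,  0.10477287,  0.06193404,  0.01953599,
        0.03660387]), 'joint_efforts': array([ 2.10987542e-03, -5.21561086e+01,  4.65652585e+01,  1.62193476e-02,
        1.22970528e-04, -1.46832754e-06]), 'ee_pos': array([ 0.15234171, -0.52825554,  0.23063244]), 'tcp_rot': array([-1.79927725e+02,  5.68073514e-04,  1.60879207e+01]), 'wrist_force': array([-0.71271897,  0.05843652,  0.24146557]), 'torque': array([-0.00903554, -0.00217156,  0.05518133]), 'grasp_force': 0.0, 'opening': 0.08533378813562786}
```

View pics/scene0.png

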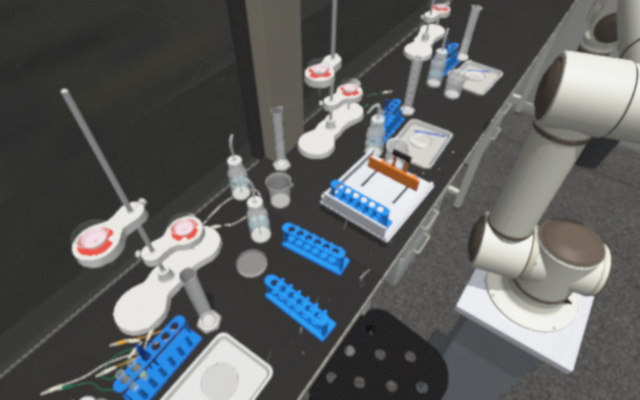

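View pics/side0.png

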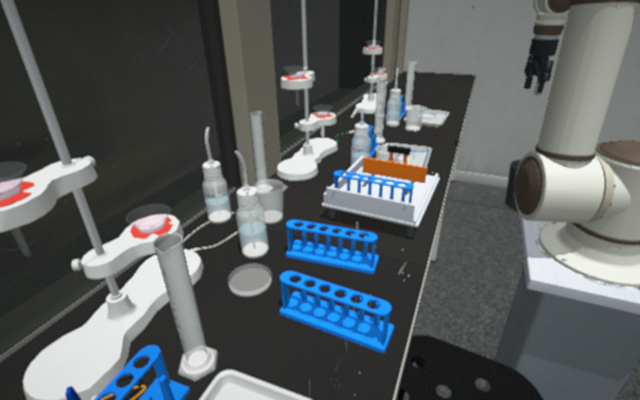

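The pictures show the shelf at about (378,195) in the scene view, with the home rack at its near (left) end and the orange stop at (393,172). The free racks are at (315,247) and (300,305). Next I measure them with the depth.

```bash
cat >> h.py <<'E'
def rect(P):
    (c,s,a)=cv2.minAreaRect((P[:,:2]*1000).astype(np.float32))
    if s[0]<s[1]: s=s[::-1]; a-=90
    return np.round(c,1),np.round(s,1),round((a+90)%180-90,2)
def blue(rgb): 
    h=cv2.cvtColor(rgb,cv2.COLOR_RGB2HSV); return (h[...,0]>95)&(h[...,0]<120)&(h[...,1]>150)&(h[...,2]>80)
def orange(rgb):
    h=cv2.cvtColor(rgb,cv2.COLOR_RGB2HSV); return (h[...,0]>5)&(h[...,0]<20)&(h[...,1]>150)&(h[...,2]>80)
E
python3 - <<'E'
from h import *
for n in("scene","side"):
    z=np.load(f"{n}0.npz"); rgb,W=z["rgb"],z["W"]
    nn,L,st,ce=cv2.connectedComponentsWithStats(cv2.morphologyEx(blue(rgb).astype(np.uint8),cv2.MORPH_CLOSE,np.ones((5,5))))
    for i in range(1,nn):
        if st[i,4]<300: continue
        p=W[(L==i)&blue(rgb)]; p=p[~np.isnan(p[:,0])]
        if len(p)<50:continue
        print(n,ce[i].round(),len(p),np.percentile(p,[2,98],axis=0).round(3).tolist())
        zm=p[:,2]; b=50 if np.median(zm)>.09 else 0; b/=1000
        for lo,hi,l in((.074,.09,'top'),(-.004,.014,'base')):
            q=p[(zm>b+lo)&(zm<b+hi)]
            if len(q)>20: print(l,len(q),np.median(q[:,2]).round(4),*rect(q))
    o=orange(rgb); p=W[o]; p=p[~np.isnan(p[:,0])]; p=p[(p[:,0]>.2)&(p[:,2]>.05)&(p[:,2]<.13)]; print("orange",np.percentile(p,[2,50,98],axis=0).round(3).tolist(),*rect(p))
    q=W.reshape(-1,3); q=q[(abs(q[:,2]-.05)<.004)]; q=q[(q[:,0]>.2)&(q[:,0]<.8)&(abs(q[:,1])<.4)]
    print("deck",len(q),*rect(q),np.percentile(q,[1,50,99],axis=0).round(3).tolist())
E
```

```text
scene [392. 117.] 518 [[0.639, -0.549, 0.001], [0.733, -0.337, 0.127]]
top 114 0.0842 [ 662.3 -365.2] [246.9  41.8] -76.21
base 171 0.009 [ 672.2 -461. ] [290.6  77.7] -64.52
scene [360. 203.] 700 [[0.418, 0.042, 0.057], [0.612, 0.1, 0.137]]
top 28 0.0781 [512.8  71. ] [192.4  35.1] -4.35
scene [314. 248.] 1756 [[0.457, 0.201, 0.001], [0.661, 0.279, 0.087]]
top 486 0.0841 [556.5 258.2] [200.2  35.4] 3.85
base 1093 0.0097 [578.9 234.7] [246.8  91.8] 3.63
scene [299. 307.] 2046 [[0.384, 0.389, 0.001], [0.584, 0.452, 0.087]]
top 644 0.0843 [483.7 430.6] [200.1  33.9] -3.47
base 1162 0.0099 [503.2 412.5] [246.5  75.3] -3.08
scene [160. 360.] 3007 [[0.631, 0.634, 0.001], [0.716, 0.825, 0.101]]
top 778 0.0839 [672.2 728.9] [201.   34.6] -87.33
base 1626 0.0096 [696.3 724.5] [220.6 132.4] -86.73
orange [[0.419, -0.155, 0.061], [0.493, -0.114, 0.082], [0.588, -0.107, 0.104]] [ 504.1 -134.1] [179.7  54.9] -1.16
deck 2179 [561.5  -1.1] [717.9 389.5] 74.23 [[0.381, -0.245, 0.047], [0.499, -0.046, 0.052], [0.771, 0.3, 0.054]]
side [353. 178.] 265 [[0.511, -0.211, 0.003], [0.716, 0.1, 0.136]]
top 175 0.1342 [560.3  81.8] [111.1  34.6] -5.0
side [332. 246.] 3213 [[0.459, 0.128, 0.002], [0.663, 0.28, 0.085]]
top 716 0.084 [557.6 257.5] [201.7  36.7] 4.47
base 1942 0.0101 [588.5 198.3] [260.4 166. ] 4.0
side [336. 310.] 5313 [[0.386, 0.337, 0.001], [0.583, 0.452, 0.085]]
top 1308 0.0836 [484.7 431.2] [200.7  36.1] -3.77
base 3329 0.0098 [510.1 387.3] [261.9 125. ] -3.34
side [147. 378.] 2171 [[0.638, 0.616, 0.001], [0.747, 0.709, 0.085]]
top 1019 0.0833 [676.2 673.9] [90.1 33.1] -86.81
base 670 0.009 [710.2 641.9] [140.2  84.7] -22.3
orange [[0.415, -0.155, 0.059], [0.5, -0.112, 0.082], [0.591, -0.106, 0.104]] [ 501.6 -133.4] [183.8  53.2] -2.44
deck 1604 [553.7  11.6] [756.2 360.2] 77.73 [[0.382, -0.172, 0.046], [0.495, -0.006, 0.052], [0.759, 0.322, 0.054]]
```

Run:
```python
from h import *
big=[]
for n in("scene","side"):
    z=np.load(f"{n}0.npz"); rgb,W=z["rgb"],z["W"]; B=blue(rgb)
    for nm,c,a,b in(("B",(557,258),4.1,0),("A",(484.2,430.9),-3.5,0),("H",(512.8,71),-4.35,50)):
        c=np.array(c);r=np.deg2rad(a);ux=np.array([np.cos(r),np.sin(r)]);uy=np.array([-ux[1],ux[0]])
        p=W[B]*1000; u=(p[:,:2]-c)@ux; v=(p[:,:2]-c)@uy
        m=(abs(u)<120)&(abs(v)<60)&(p[:,2]>b-10)
        for lo,hi in((2,14),(20,50),(60,74),(78,88)):
            k=m&(p[:,2]-b>lo)&(p[:,2]-b<hi); print(n,nm,lo,np.histogram(v[k],np.arange(-60,61,10))[0], np.percentile(u[k],[1,99]).round() if k.any() else '')
    # shelf: white points by height
    h=cv2.cvtColor(rgb,cv2.COLOR_RGB2HSV); p=W[(h[...,1]<60)&(h[...,2]>110)]*1000
    p=p[(p[:,0]>330)&(p[:,0]<680)&(p[:,1]>-260)&(p[:,1]<140)]
    for lo in range(0,120,6):
        q=p[(p[:,2]>=lo)&(p[:,2]<lo+6)]
        if len(q)>20: print(lo,len(q),np.percentile(q,[2,98],axis=0).round()[:,:2].tolist(),*rect(q/1000))
    h=cv2.resize(rgb[130:260,290:450] if n=="scene" else rgb[130:280,260:460],None,fx=4,fy=4,interpolation=cv2.INTER_CUBIC)
    big.append(cv2.resize(h,(400,340)))
cv2.imwrite("pics/c1.png",np.hstack(big)[...,::-1])
```

```text
scene B 2 [ 32  24  33 108 182 177 188 238   5   0   0   0] [-102.   99.]
scene B 20 [ 0  0  7 35  0 18 31  2  0  0  0  0] [-99.  96.]
scene B 60 [ 0  0 10  1  0  4  9  2  0  0  0  0] [-99.  94.]
scene B 78 [  0   0   0   0 129 100  96 150   0   0   0   0] [-99.  97.]
scene A 2 [  8  22  80 144  56 219 260 288   5   0   0   0] [-102.  106.]
scene A 20 [ 0  0  4 28  1 16 30  1  0  0  0  0] [-98.  96.]
scene A 60 [ 0  0 18 34  0  5  6  2  0  0  0  0] [-98.  75.]
scene A 78 [  0   0   0   0 171 145 134 185   0   0   0   0] [-98.  98.]
scene H 2 [  0   0   2  63 132 141  26   0   0   0   0   0] [-96.  98.]
scene H 20 [ 0  0  0  0 33  2 10 11  3  0  0  0] [-97.  96.]
scene H 60 [0 0 0 0 0 0 0 7 2 0 0 0] [-97.  94.]
scene H 78 [  0   0   0   0   0   1  58  53 101   1   0   0] [-95. 100.]
0 276 [[350.0, -247.0], [677.0, 121.0]] [514.1 -59.6] [388.2 329.1] 89.76
18 21 [[448.0, -250.0], [663.0, 97.0]] [560.7 -57.6] [403.1 196.3] -71.22
24 24 [[458.0, -248.0], [660.0, 101.0]] [537.4 -69.8] [380.4 211.4] -82.7
30 24 [[408.0, -236.0], [660.0, 107.0]] [487.7 -90.8] [417.5 120.8] -52.28
36 36 [[49
[... 2195 characters left out ...]
91.7] 87.28
66 257 [[411.0, -219.0], [652.0, 118.0]] [536.4 -56.6] [375.  226.7] -84.1
72 282 [[409.0, -226.0], [654.0, 118.0]] [568.3 -43.3] [407.9 214. ] -72.25
78 352 [[412.0, -248.0], [649.0, 118.0]] [568.7 -43.1] [407.3 213.5] -72.2
84 276 [[413.0, -252.0], [655.0, 117.0]] [565.5 -46.4] [407.2 208.3] -72.83
90 292 [[409.0, -252.0], [653.0, 118.0]] [563.1 -47.2] [407.  210.8] -73.36
96 303 [[410.0, -254.0], [654.0, 117.0]] [563.9 -48.6] [406.8 210.4] -73.44
102 109 [[416.0, -227.0], [664.0, 115.0]] [527.6 -56.6] [373.1 231.8] -81.94
108 37 [[483.0, -234.0], [665.0, -154.0]] [ 569.8 -193. ] [199.5  35.8] -24.76
114 39 [[483.0, -239.0], [668.0, -153.0]] [ 570.2 -193.4] [216.8  39.5] -26.63
```

View pics/c1.png

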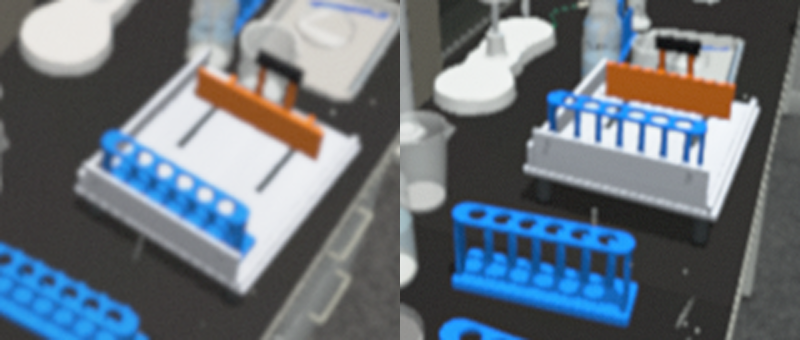

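All three racks have their pegs on the robot's right (−y), so each needs only a few degrees of turn. Now I fit the shelf frame.

Run:
```python
from h import *
def line(q,ax):
    # fit other coord as fn of ax, robust
    x=q[:,ax];y=q[:,1-ax]
    v=cv2.fitLine(np.stack([x,y],1).astype(np.float32),cv2.DIST_HUBER,0,.01,.01).ravel()
    return np.degrees(np.arctan2(v[1],v[0])).round(2),v[2:].round(1)
for n in("scene","side"):
    z=np.load(f"{n}0.npz"); rgb,W=z["rgb"],z["W"]; B=blue(rgb);O=orange(rgb)
    p=W[B]*1000; q=p[(p[:,2]>128)&(p[:,2]<140)&(abs(p[:,1]-80)<50)&(abs(p[:,0]-513)<125)]; print(n,"Hbar",np.median(q[:,2]),len(q),*rect(q/1000))
    p=W[O]*1000; p=p[(p[:,0]>380)&(p[:,0]<620)&(abs(p[:,1]+130)<80)]
    q=p[(p[:,2]<98)&(p[:,2]>60)]; q=q[q[:,1]>-125]; print("orange face",len(q),line(q,0),np.percentile(q,[1,99],0).round(0).tolist())
    w=~B&~O; p=W[w]*1000
    s=p[(p[:,0]>340)&(p[:,0]<680)&(p[:,1]>-260)&(p[:,1]<150)]
    q=s[(abs(s[:,2]-101)<4)&(s[:,1]>85)]; print("cheek top",len(q),np.median(q[:,2]),*rect(q/1000))
    q=s[(s[:,2]<96)&(s[:,2]>56)&(s[:,1]>100)]; print("cheek outer",len(q),line(q,0))
    q=s[(abs(s[:,2]-61)<3)&(s[:,0]<425)]; print("lip top",len(q),*rect(q/1000),line(q,1))
    q=s[(abs(s[:,2]-82)<3)&(s[:,0]>590)&(s[:,1]<80)&(s[:,1]>-170)]; print("rail top",len(q),line(q,1))
    q=s[(s[:,2]>122)&(s[:,2]<140)&(s[:,1]<-110)&(s[:,0]<600)&(s[:,0]>440)]; print("gripbar",len(q),*(rect(q/1000) if len(q) else ()))
```

```text
scene Hbar 134.0483511533094 215 [516.4  86.3] [198.1  30. ] -3.9
orange face 418 (np.float32(-2.88), array([ 501.6, -113.2], dtype=float32)) [[417.0, -119.0, 61.0], [592.0, -106.0, 98.0]]
cheek top 173 101.13341542217364 [515.  107.5] [221.5  21.7] -6.47
cheek outer 581 (np.float32(-2.89), array([510.8, 110.9], dtype=float32))
lip top 199 [405.7 -26.9] [290.7  38.6] 87.87 (np.float32(3.14), array([-17., 393.], dtype=float32))
rail top 111 (np.float32(3.12), array([-59.1, 622.3], dtype=float32))
gripbar 120 [ 501.5 -157.1] [69.2 18.6] 3.53
side Hbar 134.2458952013922 285 [516.4  83.7] [199.2  35.1] -3.65
orange face 736 (np.float32(-2.89), array([ 499.9, -112.3], dtype=float32)) [[413.0, -119.0, 60.0], [594.0, -106.0, 97.0]]
cheek top 265 100.8440843737058 [517.2 102.1] [223.8  33.3] 0.15
cheek outer 1302 (np.float32(-2.87), array([512. , 111.7], dtype=float32))
lip top 190 [408.4 -21.9] [284.5  37.7] 87.32 (np.float32(3.25), array([ -6.2, 394.3], dtype=float32))
rail top 79 (np.float32(3.12), array([-60.1, 621.8], dtype=float32))
gripbar 142 [ 502.8 -153.2] [68.8 15.1] -0.6
```

Emit:
{"fn": "step_arm", "kwargs": {"targets": [[1,[405,786,-30],[0,0,-0.209]],[1,[405,786,-30],[0,0,-0.209]],[1,[405,786,-30],[0,0,-0.209]],[1,[405,786,-30],[0,0,-0.209]],[1,[405,786,-30],[0,0,-0.209]],[1,[405,786,-30],[0,0,-0.209]],[1,[405,786,-30],[0,0,-0.209]],[1,[405,786,-30],[0,0,-0.209]]], "force": 40}}

```text
time: 0.9
ee_pos: [0.3358, -0.1712, 0.2176]
tcp_rot: [180.0, -0.0, 4.1]
wrist_force: [2.2, -0.8, -0.0]
opening: 0.0853
grasp_force: 0.0
```

Emit:
{"fn": "step_arm", "kwargs": {"targets": [[1,[221,430,0],[0,0,0]],[1,[221,430,0],[0,0,0]],[1,[221,430,0],[0,0,0]],[1,[221,430,0],[0,0,0]],[1,[221,430,0],[0,0,0]],[1,[221,430,0],[0,0,0]],[1,[221,430,0],[0,0,0]],[1,[221,430,0],[0,0,0]]]}}

```text
time: 1.7
ee_pos: [0.5193, 0.0776, 0.2171]
tcp_rot: [-178.3, 0.1, 7.6]
wrist_force: [0.1, -0.7, 0.7]
opening: 0.0853
grasp_force: 0.0
```

Emit:
{"fn": "step_arm", "kwargs": {"targets": [[1,[0,0,0],[0,0,0]],[1,[35,68,0],[0,0,0]],[1,[35,68,0],[0,0,0]],[1,[35,68,0],[0,0,0]],[1,[35,68,0],[0,0,0]]]}}

```text
time: 2.2
ee_pos: [0.558, 0.115, 0.2174]
tcp_rot: [-177.0, 0.2, 10.2]
wrist_force: [-0.5, 0.0, 0.2]
opening: 0.0853
grasp_force: 0.0
```

Run:
```python
from h import *
o=bot.get_obs(); print(o["q"].round(1),o["ee_pos"].round(4),o["tcp_rot"].round(2))
```

```text
[ 10.2   7.6  11.3  93.9   3.  179.9] [0.558  0.115  0.2174] [-1.7702e+02  1.5000e-01  1.0210e+01]
```

Emit:
{"fn": "step_arm", "kwargs": {"targets": [[1,[0,0,0],[0,0,0.15]],[1,[0,20,0],[0,0,0.3]],[1,[0,40,0],[0,0,0.45]],[1,[0,60,0],[0,0,0.6]],[1,[0,80,0],[0,0,0.75]],[1,[0,100,0],[0,0,0.9]],[1,[0,120,0],[0,0,1.05]],[1,[0,140,0],[0,0,1.2]]]}}

```text
time: 3.0
ee_pos: [0.558, 0.255, 0.2184]
tcp_rot: [-177.0, 0.1, 79.3]
wrist_force: [0.0, -0.0, -0.3]
opening: 0.0854
grasp_force: 0.0
```

Emit:
{"fn": "step_arm", "kwargs": {"targets": [[1,[0,0,0],[0,0,0.15]],[1,[0,0,0],[0,0,0.3]],[1,[0,0,0],[0,0,0.45]],[1,[0,0,0],[0,0,0.6]],[1,[0,0,0],[0,0,0.75]],[1,[0,0,0],[0,0,0.9]],[1,[0,0,0],[0,0,1.05]],[1,[0,0,0],[0,0,1.2]]]}}

```text
time: 3.8
ee_pos: [0.558, 0.2542, 0.2183]
tcp_rot: [-177.0, 0.1, 148.0]
wrist_force: [0.0, 0.5, -0.1]
opening: 0.085
grasp_force: 0.0
```

Emit:
{"fn": "step_arm", "kwargs": {"targets": [[1,[0,0,0],[0,0,0.15]],[1,[0,0,0],[0,0,0.3]],[1,[0,0,0],[0,0,0.45]],[1,[0,0,0],[0,0,0.6]],[1,[0,0,0],[0,0,0.629]],[1,[0,0,0],[0,0,0.629]]]}}

```text
time: 4.4
ee_pos: [0.5582, 0.2546, 0.2183]
tcp_rot: [-177.0, 0.1, -176.4]
wrist_force: [1.2, -0.3, 0.4]
opening: 0.0856
grasp_force: 0.0
```

```bash
cat >> h.py <<'E'
from scipy.spatial.transform import Rotation as Ro
def turn(yaw):
    o=bot.get_obs(); T=Ro.from_euler("xyz",[180,0,yaw],degrees=True); C=Ro.from_euler("xyz",o["tcp_rot"],degrees=True)
    print("q",o["q"].round(1),"pos",(o["ee_pos"]*1000).round(1),"rot",o["tcp_rot"].round(2),"turn",(T*C.inv()).as_rotvec().round(4),"t",o["time"],"F",o["wrist_force"].round(1),"op",o["opening"])
E
python3 - <<'E'
from h import *
turn(184.1)
rgb,d,W=cloud("wrist"); cv2.imwrite("pics/w1.png",rgb[...,::-1])
p=W[blue(rgb)]; p=p[(p[:,2]>.074)&(p[:,2]<.09)]; print(np.median(p[:,2]),len(p),rect(p))
E
```

```text
q [25.8 14.8 19.8 96.  -2.8 22.3] pos [558.2 254.6 218.3] rot [-1.7701e+02  1.1000e-01 -1.7642e+02] turn [0.052  0.0054 0.0091] t 4.4 F [ 1.2 -0.3  0.4] op 0.08557360755376404
0.08342261129253521 11859 (array([533.9, 254.9]), array([414.2, 250. ]), -85.52)
```

View pics/w1.png

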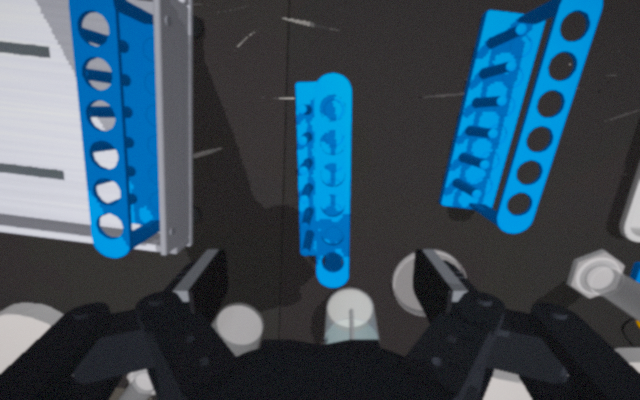

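Wrist view: rack B's bar runs from (335,75) to (335,285), with its pegs on the left at x=300. The home rack is at x=100 and rack A is at (540,110). The wash bottle's cap is at (350,300), just past the bar's far end, so I measure how far away it is.

Run:
```python
from h import *
rgb,d,W=cloud("wrist"); B=blue(rgb)
n,L,st,ce=cv2.connectedComponentsWithStats(B.astype(np.uint8))
for i in range(1,n):
    if st[i,4]<1500: continue
    p=W[L==i]; 
    for lo,hi in((.076,.09),(.126,.142)):
        q=p[(p[:,2]>lo)&(p[:,2]<hi)]
        if len(q)>300: print(ce[i].round(),len(q),np.median(q[:,2]).round(4),*rect(q))
z=np.load("scene0.npz")["W"]; s=np.load("side0.npz")["W"]
for P in (z,s,W):
    p=P.reshape(-1,3)*1000; p=p[(p[:,0]>560)&(p[:,0]<800)&(p[:,1]>150)&(p[:,1]<420)&(p[:,2]>10)&(p[:,2]<300)]
    for lo in(20,60,95,130,170,210,235):
        q=p[(p[:,2]>lo)&(p[:,2]<lo+(20))]
        if len(q)>10: print(lo,len(q),np.percentile(q[:,:2],[3,50,97],axis=0).round().tolist())
    print()
```

```text
[119. 119.] 385 0.0853 [516.3  73.8] [192.8  38.2] -2.73
[119. 119.] 7296 0.133 [521.5  82.9] [192.7  33.8] -2.51
[512. 108.] 6659 0.0835 [490.3 430.5] [192.5  34.5] -3.02
[325. 174.] 4800 0.0833 [558.1 257.6] [201.1  32.2] 4.22
20 222 [[589.0, 156.0], [724.0, 273.0], [798.0, 416.0]]
60 177 [[598.0, 155.0], [723.0, 276.0], [778.0, 322.0]]
95 160 [[701.0, 171.0], [714.0, 305.0], [775.0, 322.0]]
130 80 [[710.0, 279.0], [719.0, 306.0], [740.0, 313.0]]
170 21 [[727.0, 287.0], [730.0, 293.0], [736.0, 298.0]]
210 17 [[730.0, 287.0], [731.0, 291.0], [735.0, 294.0]]
235 20 [[733.0, 292.0], [736.0, 297.0], [742.0, 300.0]]

20 471 [[571.0, 157.0], [715.0, 282.0], [796.0, 416.0]]
60 391 [[649.0, 156.0], [729.0, 294.0], [779.0, 322.0]]
95 303 [[703.0, 174.0], [720.0, 312.0], [762.0, 322.0]]
130 178 [[713.0, 284.0], [722.0, 308.0], [748.0, 314.0]]
170 43 [[730.0, 289.0], [734.0, 294.0], [739.0, 298.0]]
210 39 [[732.0, 288.0], [735.0, 292.0], [740.0, 295.0]]
235 38 [[736.0, 293.0], [739.0, 298.0], [744.0, 301.0]]

20 1119 [[572.0, 154.0], [705.0, 264.0], [766.0, 415.0]]
60 1196 [[574.0, 153.0], [708.0, 268.0], [754.0, 413.0]]
95 85 [[704.0, 272.0], [705.0, 284.0], [711.0, 298.0]]
235 664 [[560.0, 212.0], [565.0, 213.0], [572.0, 299.0]]
```

Emit:
{"fn": "step_arm", "kwargs": {"targets": [[1,[0,3,-40],[0.052,0.005,0.009]],[1,[0,3,-80],[0.052,0.005,0.009]],[1,[0,3,-110],[0.052,0.005,0.009]],[1,[0,3,-130],[0.052,0.005,0.009]],[1,[0,3,-145],[0.052,0.005,0.009]],[1,[0,3,-154],[0.052,0.005,0.009]],[1,[0,3,-154],[0.052,0.005,0.009]]], "force": 40}}

```text
time: 5.2
ee_pos: [0.5583, 0.2582, 0.0629]
tcp_rot: [-180.0, -0.1, -175.8]
wrist_force: [0.2, -0.4, 0.4]
opening: 0.0858
grasp_force: 0.0
```

Emit:
{"fn": "step_arm", "kwargs": {"targets": [[0.2,[0,0,0],[0,0,0]],[0.2,[0,0,0],[0,0,0]],[0.2,[0,0,0],[0,0,0]],[0.2,[0,0,0],[0,0,0]],[0.2,[0,0,0],[0,0,0]],[0.2,[0,0,0],[0,0,0]],[0.2,[0,0,0],[0,0,0]],[0.2,[0,0,0],[0,0,0]]]}}

```text
time: 6.0
ee_pos: [0.5589, 0.2587, 0.0646]
tcp_rot: [180.0, 0.1, -175.7]
wrist_force: [-1.5, 1.9, 6.0]
opening: 0.0316
grasp_force: 39.6
```

Run:
```python
from h import *
turn(177.05)
```

```text
q [24.8 13.8  1.7 77.8  0.  20.5] pos [558.9 258.7  64.6] rot [ 1.7996e+02  7.0000e-02 -1.7571e+02] turn [-0.0007  0.0012 -0.1264] t 6.0 F [-1.5  1.9  6. ] op 0.031615146686299306
```

Emit:
{"fn": "step_arm", "kwargs": {"targets": [[0.2,[0,0,15],[0,0,0]],[0.2,[0,0,45],[0,0,0]],[0.2,[0,0,85],[0,0,0]],[0.2,[0,0,125],[0,0,0]],[0.2,[0,0,160],[0,0,0]],[0.2,[0,0,180],[0,0,0]],[0.2,[-5,-20,180],[0,0,-0.02]],[0.2,[-12,-55,180],[0,0,-0.05]]]}}

```text
time: 6.8
ee_pos: [0.5466, 0.204, 0.2445]
tcp_rot: [180.0, 0.0, -178.5]
wrist_force: [0.6, -1.6, -2.2]
opening: 0.0314
grasp_force: 40.1
```

Emit:
{"fn": "step_arm", "kwargs": {"targets": [[0.2,[-8,-40,0],[0,0,-0.03]],[0.2,[-16,-80,0],[0,0,-0.05]],[0.2,[-24,-120,0],[0,0,-0.076]],[0.2,[-32,-155,0],[0,0,-0.076]],[0.2,[-36,-175,0],[0,0,-0.076]],[0.2,[-36,-184,0],[0,0,-0.076]],[0.2,[-36,-184,0],[0,0,-0.076]],[0.2,[-36,-184,0],[0,0,-0.076]]]}}

```text
time: 7.6
ee_pos: [0.5108, 0.0199, 0.2438]
tcp_rot: [180.0, -0.0, 177.1]
wrist_force: [-0.3, 0.1, -1.5]
opening: 0.0321
grasp_force: 40.1
```

Run:
```python
from h import *
turn(177.05)
rgb,d,W=cloud("side"); cv2.imwrite("pics/s2.png",rgb[...,::-1])
p=W[blue(rgb)]; p=p[(p[:,1]<.15)&(p[:,1]>-.08)&(p[:,0]<.65)&(p[:,0]>.38)]
for lo,hi in((.235,.27),(.165,.185),(.126,.142)):
    q=p[(p[:,2]>lo)&(p[:,2]<hi)]; 
    if len(q)>10: print(lo,len(q),np.median(q[:,2]),rect(q))
```

```text
q [ 2.2 -0.1  6.3 96.3  0.   5.1] pos [510.8  19.9 243.8] rot [179.99  -0.   177.07] turn [-0.0002 -0.0001 -0.0004] t 7.6 F [-0.3  0.1 -1.5] op 0.032054964480101394
0.235 404 0.26256080328644893 (array([508.2,  14.8]), array([200. ,  47.7]), -3.06)
0.165 35 0.18395525668735319 (array([505.5,  32.5]), array([206.8,  39.9]), 8.79)
0.126 403 0.13421445134217982 (array([515.4,  84.7]), array([199. ,  34.5]), -2.7)
```

View pics/s2.png

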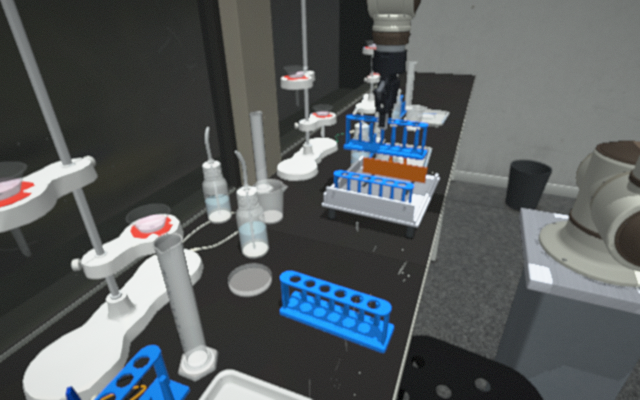

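Rack B hangs level and square at (385,150), with the home rack below it at (372,185). Now I lower it.

Emit:
{"fn": "step_arm", "kwargs": {"targets": [[0.2,[0,0,-40],[0,0,0]],[0.2,[0,0,-75],[0,0,0]],[0.2,[0,0,-100],[0,0,0]],[0.2,[0,0,-115],[0,0,0]],[0.2,[0,0,-122],[0,0,0]],[0.2,[0,0,-126],[0,0,0]],[0.2,[0,0,-128],[0,0,0]],[0.2,[0,0,-128],[0,0,0]]]}}

```text
time: 8.45
ee_pos: [0.5111, 0.0194, 0.1166]
tcp_rot: [180.0, 0.1, 177.1]
wrist_force: [-0.5, -0.3, -0.9]
opening: 0.0316
grasp_force: 40.1
```

Emit:
{"fn": "step_arm", "kwargs": {"targets": [[0.2,[0,0,-1],[0,0,0]],[0.2,[0,0,-1],[0,0,0]]]}}

```text
time: 8.65
ee_pos: [0.5109, 0.0193, 0.1153]
tcp_rot: [180.0, 0.1, 177.1]
wrist_force: [-0.2, -0.0, -1.5]
opening: 0.0318
grasp_force: 40.1
```

Emit:
{"fn": "step_arm", "kwargs": {"targets": [[0.2,[0,0,-1],[0,0,0]],[0.2,[0,0,-1],[0,0,0]],[0.2,[0,0,-2],[0,0,0]],[0.2,[0,0,-2],[0,0,0]]]}}

```text
time: 9.05
ee_pos: [0.5109, 0.0197, 0.1144]
tcp_rot: [180.0, 0.1, 177.1]
wrist_force: [-4.3, 2.8, 12.2]
opening: 0.0317
grasp_force: 41.2
```

Emit:
{"fn": "step_arm", "kwargs": {"targets": [[0.58,[0,0,1],[0,0,0]],[0.58,[0,0,1],[0,0,0]],[0.58,[0,0,1],[0,0,0]],[0.58,[0,0,1],[0,0,0]],[0.58,[0,0,10],[0,0,0]],[0.58,[0,0,40],[0,0,0]],[0.58,[0,0,85],[0,0,0]],[0.58,[0,0,120],[0,0,0]]]}}

```text
time: 9.85
ee_pos: [0.5105, 0.0193, 0.2355]
tcp_rot: [-180.0, 0.1, 177.1]
wrist_force: [0.6, 0.3, 1.0]
opening: 0.0498
grasp_force: 0.0
```

```bash
cat > look.py <<'E'
from h import *
import sys
turn(177.05)
rgb,d,W=cloud("wrist"); cv2.imwrite(sys.argv[1],rgb[...,::-1])
n,L,st,ce=cv2.connectedComponentsWithStats(blue(rgb).astype(np.uint8))
for i in range(1,n):
    if st[i,4]<1000: continue
    p=W[L==i]; p=p[p[:,0]<.66]
    for lo,hi in((.052,.066),(.078,.09),(.128,.139)):
        q=p[(p[:,2]>lo)&(p[:,2]<hi)]
        if len(q)>300: print(ce[i].round(),lo,len(q),np.median(q[:,2]).round(4),*rect(q))
E
python3 look.py pics/w2.png
```

```text
q [ 2.2 -0.4  5.  95.3 -0.   5.1] pos [510.5  19.3 235.5] rot [-1.8000e+02  7.0000e-02  1.7707e+02] turn [ 0.0001  0.0013 -0.0003] t 9.85 F [0.6 0.3 1. ] op 0.04978872075254524
[345. 172.] 0.052 11563 0.0596 [515.7  41.5] [220.9 126. ] -3.29
[345. 172.] 0.078 484 0.0843 [498.9  28.8] [214.2 103.5] -18.11
[345. 172.] 0.128 10389 0.1333 [512.3  50.4] [200.5  96. ] -3.0
```

View pics/w2.png

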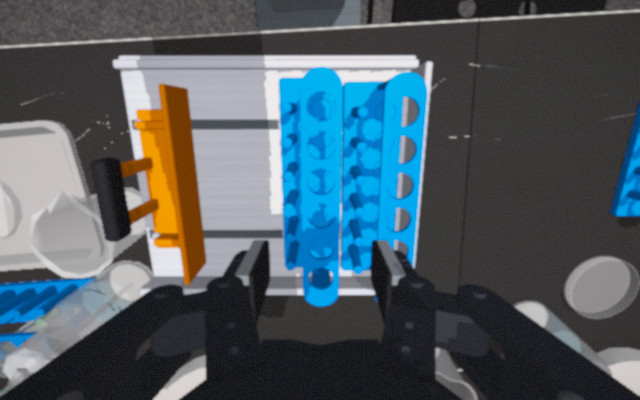

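Rack B stands flat at (320,185), just off the home rack at (390,170), inside the lip and rail, and the gap is about 3 mm. Next is rack A.

Emit:
{"fn": "step_arm", "kwargs": {"targets": [[1,[-3,40,10],[0,0,0]],[1,[-6,85,10],[0,0,0]],[1,[-9,130,10],[0,0,0]],[1,[-12,175,10],[0,0,0]],[1,[-15,220,10],[0,0,0]],[1,[-18,265,10],[0,0,0]],[1,[-21,310,10],[0,0,0]],[1,[-24,355,0],[0,0,0]]]}}

```text
time: 10.7
ee_pos: [0.4865, 0.3764, 0.2345]
tcp_rot: [179.9, 0.1, 177.1]
wrist_force: [1.8, -1.0, 0.8]
opening: 0.0855
grasp_force: 0.0
```

Emit:
{"fn": "step_arm", "kwargs": {"targets": [[1,[-1,35,-25],[0,0,-0.005]],[1,[-1,56,-50],[0,0,-0.01]],[1,[-1,57,-60],[0,0,-0.01]],[1,[-1,57,-60],[0,0,-0.01]],[1,[-1,57,-60],[0,0,-0.01]],[1,[-1,57,-60],[0,0,-0.01]]]}}

```text
time: 11.3
ee_pos: [0.4864, 0.4306, 0.1749]
tcp_rot: [179.9, 0.1, 176.4]
wrist_force: [-1.3, 0.0, 0.4]
opening: 0.0853
grasp_force: 0.0
```

```bash
python3 look.py pics/w3.png
```

```text
q [41.5 18.1 19.  90.8 -0.  45.1] pos [486.4 430.6 174.9] rot [1.7991e+02 1.1000e-01 1.7643e+02] turn [-0.0015  0.002   0.0109] t 11.3 F [-1.3  0.   0.4] op 0.08533752285845002
[312. 181.] 0.052 753 0.0609 [496.5 403.7] [175.   37.7] 8.25
[312. 181.] 0.078 6539 0.0833 [485.7 430.7] [201.4  32.2] -3.44
```

Emit:
{"fn": "step_arm", "kwargs": {"targets": [[1,[-1,0,-40],[0,0,0]],[1,[-1,0,-75],[0,0,0]],[1,[-1,0,-98],[0,0,0]],[1,[-1,0,-108],[0,0,0]],[1,[-1,0,-110],[0,0,0]],[1,[-1,0,-110],[0,0,0]]]}}

```text
time: 11.95
ee_pos: [0.4852, 0.4315, 0.0643]
tcp_rot: [179.9, 0.1, 176.5]
wrist_force: [0.2, 0.6, 1.0]
opening: 0.0856
grasp_force: 0.0
```

Emit:
{"fn": "step_arm", "kwargs": {"targets": [[0.2,[0,0,0],[0,0,0]],[0.2,[0,0,0],[0,0,0]],[0.2,[0,0,0],[0,0,0]],[0.2,[0,0,0],[0,0,0]],[0.2,[0,0,0],[0,0,0]],[0.2,[0,0,0],[0,0,0]],[0.2,[0,0,0],[0,0,0]],[0.2,[0,0,0],[0,0,0]]]}}

```text
time: 12.75
ee_pos: [0.4848, 0.4317, 0.0634]
tcp_rot: [179.9, 0.0, 176.5]
wrist_force: [0.2, 1.2, 5.5]
opening: 0.0317
grasp_force: 39.6
```

Emit:
{"fn": "step_arm", "kwargs": {"targets": [[0.2,[0,0,15],[0,0,0]],[0.2,[0,0,50],[0,0,0]],[0.2,[0,0,90],[0,0,0]],[0.2,[0,0,130],[0,0,0]],[0.2,[0,0,165],[0,0,0]],[0.2,[0,-10,185],[0,0,0]],[0.2,[2,-35,190],[0,0,0.01]],[0.2,[4,-75,190],[0,0,0.01]]]}}

```text
time: 13.55
ee_pos: [0.4885, 0.3568, 0.2539]
tcp_rot: [180.0, 0.0, 177.2]
wrist_force: [1.4, -0.5, 0.0]
opening: 0.032
grasp_force: 40.1
```

Emit:
{"fn": "step_arm", "kwargs": {"targets": [[0.2,[2,-45,0],[0,0,0]],[0.2,[4,-90,0],[0,0,0]],[0.2,[6,-135,0],[0,0,0]],[0.2,[8,-180,0],[0,0,0]],[0.2,[10,-225,0],[0,0,0]],[0.2,[12,-270,0],[0,0,0]],[0.2,[14,-315,0],[0,0,0]],[0.2,[17,-350,0],[0,0,0]]]}}

```text
time: 14.35
ee_pos: [0.5049, 0.0039, 0.2535]
tcp_rot: [-180.0, 0.0, 177.0]
wrist_force: [1.3, 0.6, -1.0]
opening: 0.032
grasp_force: 40.1
```

Emit:
{"fn": "step_arm", "kwargs": {"targets": [[0.2,[2,-30,0],[0,0,0]],[0.2,[2,-46,0],[0,0,0]],[0.2,[2,-51,0],[0,0,0]],[0.2,[2,-51,0],[0,0,0]],[0.2,[2,-51,0],[0,0,0]]]}}

```text
time: 14.85
ee_pos: [0.5075, -0.044, 0.2529]
tcp_rot: [180.0, -0.0, 177.1]
wrist_force: [-0.4, 0.4, -1.2]
opening: 0.032
grasp_force: 40.1
```

Run:
```python
from h import *
turn(177.05)
rgb,d,W=cloud("side"); cv2.imwrite("pics/s3.png",rgb[...,::-1])
p=W[blue(rgb)]; p=p[(p[:,1]<.15)&(p[:,1]>-.12)&(p[:,0]<.65)&(p[:,0]>.38)]
for lo,hi in((.235,.27),(.165,.195),(.126,.142)):
    q=p[(p[:,2]>lo)&(p[:,2]<hi)]; 
    if len(q)>10: print(lo,len(q),np.median(q[:,2]),rect(q))
```

```text
q [-5.  -0.1  7.3 97.3  0.  -2.1] pos [507.5 -44.  252.9] rot [ 1.7999e+02 -1.0000e-02  1.7709e+02] turn [-0.0001 -0.0001 -0.0007] t 14.85 F [-0.4  0.4 -1.2] op 0.03200221830122778
0.235 124 0.24290836967143878 (array([507.5, -53.4]), array([196.3,  43.8]), -1.78)
0.165 15 0.1944634044876275 (array([503.7, -36.7]), array([205.4,  24.6]), 9.22)
0.126 777 0.13423618977318189 (array([513.,  54.]), array([201., 100.]), -4.96)
```

Emit:
{"fn": "step_arm", "kwargs": {"targets": [[0.2,[0,-2,-40],[0,0,0]],[0.2,[0,-2,-80],[0,0,0]],[0.2,[0,-2,-107],[0,0,0]],[0.2,[0,-2,-124],[0,0,0]],[0.2,[0,-2,-132],[0,0,0]],[0.2,[0,-2,-136],[0,0,0]],[0.2,[0,-2,-138],[0,0,0]],[0.2,[0,-2,-139],[0,0,0]]]}}

```text
time: 15.7
ee_pos: [0.5081, -0.0465, 0.1146]
tcp_rot: [-180.0, 0.1, 177.1]
wrist_force: [0.0, -0.1, -1.6]
opening: 0.0319
grasp_force: 40.1
```

Emit:
{"fn": "step_arm", "kwargs": {"targets": [[0.2,[0,0,-1],[0,0,0]],[0.2,[0,0,-1],[0,0,0]]]}}

```text
time: 15.9
ee_pos: [0.508, -0.0466, 0.1134]
tcp_rot: [180.0, 0.1, 177.1]
wrist_force: [0.4, 0.8, 0.1]
opening: 0.032
grasp_force: 40.2
```

Emit:
{"fn": "step_arm", "kwargs": {"targets": [[0.2,[0,0,-1],[0,0,0]],[0.2,[0,0,-1],[0,0,0]]]}}

```text
time: 16.1
ee_pos: [0.5081, -0.0464, 0.1132]
tcp_rot: [180.0, 0.1, 177.1]
wrist_force: [-1.5, 3.2, 7.6]
opening: 0.0322
grasp_force: 40.8
```

Emit:
{"fn": "step_arm", "kwargs": {"targets": [[0.58,[0,0,1],[0,0,0]],[0.58,[0,0,1],[0,0,0]],[0.58,[0,0,1],[0,0,0]],[0.58,[0,0,1],[0,0,0]],[0.58,[0,0,10],[0,0,0]],[0.58,[0,0,40],[0,0,0]],[0.58,[0,0,85],[0,0,0]],[0.58,[0,0,120],[0,0,0]]]}}

```text
time: 16.9
ee_pos: [0.5075, -0.0467, 0.2346]
tcp_rot: [-180.0, 0.1, 177.1]
wrist_force: [1.0, -0.8, 0.8]
opening: 0.0494
grasp_force: 0.0
```

```bash
cat > look2.py <<'E'
from h import *
import sys
turn(177.05)
rgb,d,W=cloud("wrist"); cv2.imwrite(sys.argv[1],rgb[...,::-1])
a=np.deg2rad(-2.95); S=np.array([[np.cos(a),-np.sin(a)],[np.sin(a),np.cos(a)]])
def sh(p): return (p[:,:2]*1000-[508,-34.5])@S
B=blue(rgb); p=W[B]; s=sh(p); k=(abs(s[:,0])<140)&(abs(s[:,1])<150)
for nm,lo,hi in(("top",.128,.139),("base",.052,.066)):
    m=k&(p[:,2]>lo)&(p[:,2]<hi); mid=abs(s[:,0])<80
    print(nm,np.median(p[m,2]).round(4),"hist y/4mm from -90",np.histogram(s[m&mid,1],np.arange(-90,151,4))[0].tolist())
    if nm=="top":
        y=s[m,1]; gaps=np.sort(y); g=np.where(np.diff(gaps)>8)[0]
        for q in np.split(np.argsort(y),g+1):
            P=p[m][q]; 
            if len(q)>300: c=rect(P); print(c, "shelf xy",sh(np.array([c[0]])/1000).round(1),"z range",np.percentile(P[:,2],[5,95]).round(4))
h=cv2.cvtColor(rgb,cv2.COLOR_RGB2HSV); q=W.reshape(-1,3); D=(h[...,2]<70).ravel()
o=W[orange(rgb)]; so=sh(o); mm=(abs(so[:,0])<110)&(so[:,1]<0)&(o[:,2]>.092)&(o[:,2]<.108); print("stop top",rect(o[mm]),"max y shelf",np.percentile(so[mm,1],[1,97]).round(1))
sq=sh(q); g=D&(abs(sq[:,0])<60)&(sq[:,1]<-80)&(sq[:,1]>-150)&(q[:,2]>.124)&(q[:,2]<.145); print("grip",g.sum(),rect(q[g]) if g.sum()>20 else "", np.median(q[g,2]))
E
python3 look2.py pics/w4.png
```

```text
q [-5.3 -0.6  4.7 95.2 -0.  -2.3] pos [507.5 -46.7 234.6] rot [-1.7999e+02  8.0000e-02  1.7707e+02] turn [ 0.0002  0.0013 -0.0003] t 16.9 F [ 1.  -0.8  0.8] op 0.04941319219604505
top 0.1333 hist y/4mm from -90 [0, 0, 0, 0, 0, 0, 0, 0, 0, 0, 0, 0, 0, 0, 0, 626, 846, 408, 247, 232, 310, 528, 928, 207, 0, 0, 0, 0, 0, 0, 0, 282, 711, 452, 241, 164, 220, 338, 797, 667, 0, 0, 0, 0, 0, 0, 0, 568, 969, 552, 299, 230, 270, 407, 816, 725, 1, 0, 0, 0]
(array([509.2, -47.3]), array([200.8,  32.2]), -2.76) shelf xy [[  1.9 -12.7]] z range [0.1319 0.1344]
(array([491.8,  19.6]), array([163.4,  32.9]), -3.03) shelf xy [[-19.   53.2]] z range [0.1316 0.1345]
(array([508.9,  82.7]), array([185.6,  33.5]), -2.64) shelf xy [[ -5.1 117.1]] z range [0.1315 0.1346]
base 0.0597 hist y/4mm from -90 [0, 0, 0, 0, 0, 0, 0, 0, 0, 279, 296, 230, 334, 550, 96, 19, 255, 383, 354, 468, 433, 353, 176, 0, 0, 213, 572, 501, 312, 222, 330, 494, 579, 548, 537, 186, 0, 134, 321, 328, 0, 280, 367, 219, 0, 14, 326, 348, 357, 379, 496, 578, 581, 584, 561, 489, 0, 23, 0, 0]
stop top (array([ 485.1, -134.6]), array([147.6,  46.9]), -3.01) max y shelf [-121.6  -77.9]
grip 1542 (array([ 504. , -157.5]), array([70. , 13.8]), -1.88) 0.13422362565547682
```

View pics/w4.png

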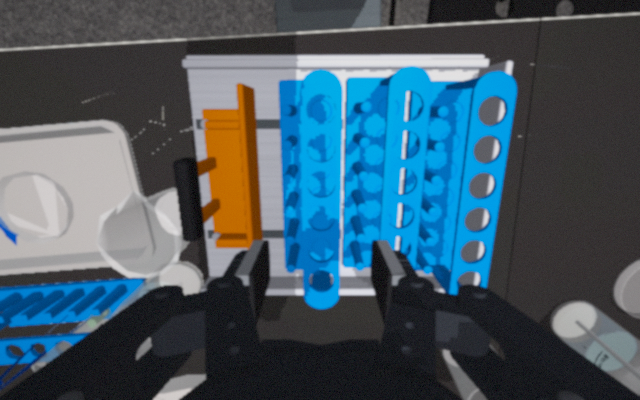

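All three bars are parallel and at the same height. The stop is at (240,170) and its black grip bar at (187,200). Before I lower the fingers there, I check for clutter to the right of the bar.

Run:
```python
from h import *
P=[np.load("scene0.npz")["W"],np.load("side0.npz")["W"],cloud("wrist")[2]]
for W in P:
    p=W.reshape(-1,3)*1000; p=p[(p[:,0]>400)&(p[:,0]<600)&(p[:,1]<-172)&(p[:,1]>-280)&(p[:,2]<200)]
    for lo in(5,40,70,100,130):
        q=p[(p[:,2]>lo)&(p[:,2]<lo+30)]
        if len(q)>3: print(lo,len(q),"x",np.percentile(q[:,0],[2,50,98]).round(),"y max",np.percentile(q[:,1],[2,50,98]).round())
    print()
```

```text
5 116 x [413. 475. 583.] y max [-279. -266. -202.]
40 175 x [470. 551. 591.] y max [-261. -205. -173.]
70 231 x [505. 557. 585.] y max [-265. -249. -190.]
100 12 x [501. 514. 576.] y max [-265. -235. -208.]

40 11 x [512. 519. 583.] y max [-219. -215. -208.]
70 215 x [512. 562. 584.] y max [-263. -205. -188.]
100 8 x [543. 560. 586.] y max [-261. -212. -187.]

5 1525 x [440. 519. 580.] y max [-277. -258. -224.]
40 2139 x [432. 556. 594.] y max [-259. -232. -172.]
70 3343 x [506. 553. 587.] y max [-264. -240. -189.]
100 6 x [516. 538. 547.] y max [-265. -221. -190.]
```

Emit:
{"fn": "step_arm", "kwargs": {"targets": [[0.5,[-1,-40,0],[0,0,0]],[0.5,[-2,-80,0],[0,0,0]],[0.5,[-3,-105,-20],[0,0,0]],[0.5,[-4,-111,-55],[0,0,0]],[0.5,[-4,-111,-85],[0,0,0]],[0.5,[-4,-111,-105],[0,0,0]],[0.5,[-4,-111,-117],[0,0,0]],[0.5,[-4,-111,-117],[0,0,0]]], "force": 40}}

```text
time: 17.8
ee_pos: [0.5028, -0.1574, 0.1133]
tcp_rot: [180.0, -0.1, 177.1]
wrist_force: [-0.0, -0.8, 0.6]
opening: 0.043
grasp_force: 0.0
```

Emit:
{"fn": "step_arm", "kwargs": {"targets": [[0.05,[0,0,0],[0,0,0]],[0.05,[0,0,0],[0,0,0]],[0.05,[0,0,0],[0,0,0]],[0.05,[0,0,0],[0,0,0]],[0.05,[0,0,0],[0,0,0]],[0.05,[0,0,0],[0,0,0]]]}}

```text
time: 18.4
ee_pos: [0.5043, -0.1578, 0.1163]
tcp_rot: [-180.0, 0.1, 177.1]
wrist_force: [-1.3, -0.4, 6.0]
opening: 0.0129
grasp_force: 42.4
```

Emit:
{"fn": "step_arm", "kwargs": {"targets": [[0.05,[0.3,5,0],[0,0,0]],[0.05,[0.5,10,0],[0,0,0]],[0.05,[0.8,15,0],[0,0,0]],[0.05,[1,20,0],[0,0,0]],[0.05,[1.3,24,0],[0,0,0]],[0.05,[1.4,28,0],[0,0,0]],[0.05,[1.5,30,0],[0,0,0]],[0.05,[1.5,30,0],[0,0,0]]]}}

```text
time: 19.2
ee_pos: [0.5058, -0.1278, 0.1163]
tcp_rot: [-179.9, 0.1, 177.1]
wrist_force: [-1.0, 0.2, 6.7]
opening: 0.0128
grasp_force: 42.4
```

Emit:
{"fn": "step_arm", "kwargs": {"targets": [[0.05,[0,1,0],[0,0,0]],[0.05,[0,2,0],[0,0,0]],[0.05,[0,3,0],[0,0,0]],[0.05,[0.2,4,0],[0,0,0]],[0.05,[0.2,4,0],[0,0,0]]]}}

```text
time: 19.7
ee_pos: [0.506, -0.1242, 0.1163]
tcp_rot: [-179.9, 0.1, 177.1]
wrist_force: [-1.3, -1.8, 5.4]
opening: 0.0129
grasp_force: 42.4
```

Emit:
{"fn": "step_arm", "kwargs": {"targets": [[0.05,[0,1,0],[0,0,0]],[0.05,[0,2,0],[0,0,0]],[0.05,[0,2,0],[0,0,0]]]}}

```text
time: 20.0
ee_pos: [0.5061, -0.1223, 0.1163]
tcp_rot: [-179.9, 0.1, 177.1]
wrist_force: [-1.3, -2.7, 5.3]
opening: 0.013
grasp_force: 42.3
```

Emit:
{"fn": "step_arm", "kwargs": {"targets": [[0.05,[0,1,0],[0,0,0]],[0.05,[0,1,0],[0,0,0]],[0.05,[0,1,0],[0,0,0]]]}}

```text
time: 20.3
ee_pos: [0.5061, -0.1213, 0.1163]
tcp_rot: [-179.9, 0.2, 177.1]
wrist_force: [-0.5, -1.7, 5.5]
opening: 0.0126
grasp_force: 42.3
```

Emit:
{"fn": "step_arm", "kwargs": {"targets": [[0.05,[0,1,0],[0,0,0]],[0.05,[0,1,0],[0,0,0]],[0.05,[0,1,0],[0,0,0]]]}}

```text
time: 20.6
ee_pos: [0.5061, -0.1203, 0.1163]
tcp_rot: [-179.9, 0.2, 177.1]
wrist_force: [-0.8, -2.6, 5.8]
opening: 0.0131
grasp_force: 42.3
```

Emit:
{"fn": "step_arm", "kwargs": {"targets": [[0.05,[0,1,0],[0,0,0]],[0.05,[0,1,0],[0,0,0]],[0.05,[0,1,0],[0,0,0]]]}}

```text
time: 20.9
ee_pos: [0.5062, -0.1193, 0.1163]
tcp_rot: [-179.9, 0.2, 177.1]
wrist_force: [0.1, -2.6, 4.5]
opening: 0.0131
grasp_force: 42.3
```

Still sliding, with no hard stop yet.

Emit:
{"fn": "step_arm", "kwargs": {"targets": [[0.05,[0,1,0],[0,0,0]],[0.05,[0,1,0],[0,0,0]],[0.05,[0,1,0],[0,0,0]]]}}

```text
time: 21.2
ee_pos: [0.5062, -0.1192, 0.1163]
tcp_rot: [-179.8, 0.2, 177.0]
wrist_force: [-0.0, -8.6, 5.2]
opening: 0.0131
grasp_force: 42.2
```

Emit:
{"fn": "step_arm", "kwargs": {"targets": [[0.05,[0,1,0],[0,0,0]],[0.05,[0,1,0],[0,0,0]],[0.05,[0,1,0],[0,0,0]]]}}

```text
time: 21.5
ee_pos: [0.5062, -0.1192, 0.1164]
tcp_rot: [-179.7, 0.2, 177.0]
wrist_force: [1.3, -14.3, 5.1]
opening: 0.0131
grasp_force: 42.1
```

Emit:
{"fn": "step_arm", "kwargs": {"targets": [[0.05,[0,-1,0],[0,0,0]],[0.4,[0,-1,0],[0,0,0]],[0.4,[0,-1,0],[0,0,0]],[0.4,[0,-1,0],[0,0,0]],[0.4,[0,-1,0],[0,0,0]],[0.4,[0,-1,15],[0,0,0]],[0.4,[0,-1,60],[0,0,0]],[0.4,[-5,15,108],[0,0,0]]]}}

```text
time: 22.3
ee_pos: [0.4998, -0.1024, 0.2232]
tcp_rot: [-180.0, -0.1, 177.0]
wrist_force: [0.7, -0.1, 0.9]
opening: 0.0344
grasp_force: 0.0
```

Emit:
{"fn": "step_arm", "kwargs": {"targets": [[0.5,[0,40,10],[0,0,0]],[0.5,[0,80,15],[0,0,0]],[0.5,[0,90,15],[0,0,0]],[0.5,[0,90,15],[0,0,0]]]}}

```text
time: 22.7
ee_pos: [0.5005, -0.0107, 0.2379]
tcp_rot: [-180.0, 0.1, 177.2]
wrist_force: [-0.5, -0.6, 0.0]
opening: 0.0427
grasp_force: 0.0
```

```bash
python3 look2.py pics/w5.png
```

```text
q [-1.2 -1.7  4.  95.6 -0.   1.6] pos [500.5 -10.7 237.9] rot [-1.8000e+02  6.0000e-02  1.7722e+02] turn [ 0.0001  0.0011 -0.003 ] t 22.7 F [-0.5 -0.6  0. ] op 0.04266174446221789
top 0.1333 hist y/4mm from -90 [0, 0, 0, 0, 0, 0, 0, 0, 0, 0, 0, 0, 0, 0, 0, 0, 0, 0, 6, 855, 693, 343, 235, 239, 314, 645, 890, 11, 0, 0, 0, 0, 0, 51, 887, 640, 316, 206, 168, 244, 529, 643, 15, 0, 0, 0, 0, 0, 153, 913, 609, 309, 225, 237, 324, 638, 810, 30, 0, 0]
(array([510.3, -32.6]), array([200.4,  32.1]), -2.72) shelf xy [[2.2 2. ]] z range [0.1319 0.1344]
(array([510.6,  27.6]), array([201.9,  32.7]), -2.84) shelf xy [[-0.6 62.2]] z range [0.1318 0.1345]
(array([504.4,  88. ]), array([175.6,  33.4]), -2.89) shelf xy [[ -9.9 122.2]] z range [0.1318 0.1345]
base 0.0596 hist y/4mm from -90 [0, 0, 0, 0, 0, 0, 0, 0, 0, 0, 0, 0, 8, 286, 225, 274, 107, 0, 170, 346, 397, 414, 414, 344, 227, 7, 146, 579, 536, 466, 196, 190, 453, 549, 554, 368, 0, 103, 315, 381, 370, 359, 319, 240, 30, 2, 229, 269, 289, 357, 515, 555, 545, 558, 457, 0, 10, 103, 0, 0]
stop top (array([484.3, -96. ]), array([142.6,  47.1]), -3.44) max y shelf [-83.4 -39.8]
grip 978 (array([ 505. , -120.3]), array([68.1, 11.6]), -3.07) 0.1346947588447044
```

View pics/w5.png

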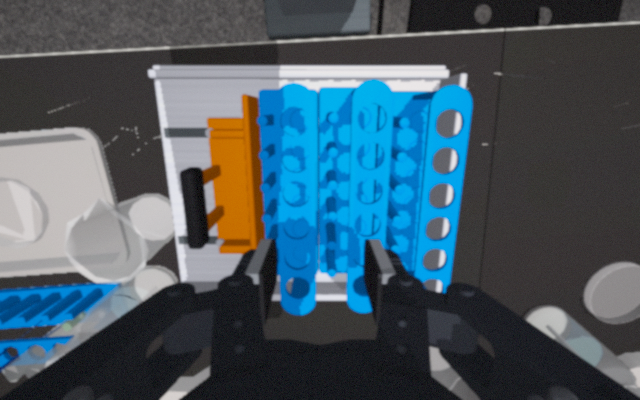

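The row is snug: bar pitch is 60.2 and 60.0 mm, all tops are level and square, and the stop rests against the row at (250,175). I hand in now.

```bash
python3 -c "
from workcell import bot
print(bot.job_done())"
```

```text
the job is handed in; nothing more can be done
None
```

Both racks now stand beside the first one in a flat, square row with pegs towards the stop, and the orange stop is snug against them and released; I handed the job in at about 23 s.

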